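Load a transformer on the sloped test rest and start the test

TASK

Without lifting it, slide the big lime-taped transformer off the loading deck and down onto the narrow orange sloped rest, squarely and centred, and press it firmly but not violently (about 10 to 20 N, never over 40 N) against the sprung contact head until the head is fully home, so that it stays there when you let go. Then turn the tester's selector to the green mark, leaving everything else on the bench where it is.

Things in the scene. Friction and masses are not known exactly. Their poses are not given: they have to be found in the camera images.
- transformer: the transformer to test: a black block with a lime tape belt, 100 (its x) x 92 (its y) x 46 mm high, 0.5 to 0.9 kg, too wide for a gripper. Origin: centre of its underside; z up. Its two brass pads are on the +x face and look towards the rest at the start. It starts on the loading deck, off-centre and turned
- pads (a point): centre of the transformer's brass-pad (+x) face, 50 mm ahead of its origin and 21 mm above its underside
- fixture: the grey test fixture, fixed. Origin on the table under the edge where deck and rest meet; +x is the push direction, from the deck to the contact head. Loading deck: flat aluminium top at z = 70 mm, x from -220 to 0 mm, y +-120 mm. Blue head support at x 170 to 220 mm, up to z = 60 mm
- rest: the orange narrow rest: a beam 28 mm wide (y +-14 mm), from x = 0 to 112 mm, fixed to the fixture. Origin on its upper face at the deck's edge, level with the deck top; +x runs down the slope, 0.26 rad (15 deg) below level; z is normal to its upper face. Free space on both sides of it
- contact: the sprung contact head at the rest's lower end: black face block 12 x 64 (y) x 44 mm high with brass pads. Axes as the rest's; origin: middle of the face that meets the transformer, level with the rest's top. Slides along the rest's x against a light spring (1 to 2 N): out at x = 118 mm of the rest's frame, home on its stop at 126 mm; a transformer pressed home has its origin at x = 76 mm
- tester: the white tester, a fixed box 150 x 150 x 55 mm high with the selector in the middle of its top. Origin: centre of its underside. Round marks lie 54 mm from the knob's axis: white on the tester's -x side (selector 0), yellow 0.7 rad and green 1.4 rad clockwise from it
- selector (a joint): the selector: black knob, 48 mm diameter, with a raised grip bar 46 mm long, 14 mm thick, 30 mm high and a white pointer line. Grows clockwise seen from above: 0 points at white, 0.7 at yellow, 1.4 rad at green, stop at 1.9; stiff, stays where it is left. At 0 the bar lies along the tester's x axis, pointer to -x. Starts between white and just past yellow
- selector_grip (a point): point on the knob's axis at the height to grip the bar
- spare_a: bystander: smaller transformer with orange tape, 70 x 56 x 44 mm; origin under its centre
- spare_b: bystander: another smaller orange-taped transformer, 70 x 56 x 44 mm; origin under its centre
- tape: bystander: roll of tape, 84 mm across, 24 mm high, lying flat; origin under its centre
- cup: bystander: blue cup, 72 mm across, 70 mm high; origin under its centre
- driver: bystander: red screwdriver, 170 mm long, lying on the table
- jar: bystander: white jar, 60 mm across, 90 mm high; origin under its centre
There are look-alikes about, which are no part of the job. What is shaped like the transformer but purple is not meant.

How it is judged:
On the way, in this order (a step that is already met when the one before it is completed fails the run):
1. the transformer, centred and square on the rest, is pressed firmly (over 6 N) against the contact head, which is pushed home (x of contact in the frame of rest above 0.124 m and y of transformer in the frame of rest between -0.008 and 0.008 m and z of transformer in the frame of rest between -0.004 and 0.004 m and angle between the x axis of transformer and the x axis of rest, either way round below 0.1 rad and x of pads in the frame of rest above 0.11 m and contact force between transformer and contact above 6 N), for 0.1 s.
2. the selector is turned to the green mark (within 0.15 rad) (value of joint selector between 1.25 and 1.55 rad), for 0.2 s.
At the end, for the whole second after the job is handed in: The transformer lies at rest on the orange rest, flat on it (within 4 mm), centred within 8 mm, square within 0.1 rad, pads towards the contact head and holding the head pushed in by more than 6 of its 8 mm; the selector stands within 0.15 rad of the green mark (1.4 rad) (all of step 2 and x of contact in the frame of rest above 0.124 m and y of transformer in the frame of rest between -0.008 and 0.008 m and z of transformer in the frame of rest between -0.004 and 0.004 m and angle between the x axis of transformer and the x axis of rest, either way round below 0.1 rad and x of pads in the frame of rest above 0.11 m and linear speed of transformer below 0.01 m/s); the robot touches nothing.
It fails at once if the transformer is pushed against the contact head with more than 40 N (contact force between transformer and contact above 40 N).
It fails at once if the transformer is lifted off deck and rest (height (world z) of transformer above 0.095 m).
It fails at once if a bystander is moved by more than 25 mm (distance of any of spare_a, spare_b, tape, cup, driver, jar from where it was at the start of the episode above 0.025 m).
It also fails if it takes over 69 s, if anything falls off the work surface, if the arm or the gripper's body presses on something with over 40 N, if the wrist force passes 120 N, or if a joint passes its speed limit or range.

ROBOT

A 7-joint arm with a two-finger parallel gripper is mounted at the origin on the work surface. World frame = base frame: x ahead of the robot, y to its left, z up, the work surface at z = 0. Lengths are in m, angles in rad, forces in N, time in s.
With the tool pointing down it reaches from about 0.35 to 0.9 m from the base axis. Payload 19.9 kg.
Tool frame: the origin (TCP) lies on the centre line of the jaws, within the pads' length; the fingertips stand 25 mm ahead of it and the grasp point (between the pads) lies 6 mm ahead of it (manip.tips_ahead is the distance from the TCP to the fingertips, in m); z points along the fingers, y is the line along which they close (so a half turn about z gives the same grasp; the last joint's range is limited). The gripper opens to 85 mm and grips with 20 to 120 N. Pads are 22 mm wide; open, the fingers measure 114 mm over their backs; the gripper's body (76 mm by 85 mm) begins 54 mm behind the grasp point. The pads swing forward as they close: fully open they stand 13 mm farther back than shut.
Start: joints at [1.129, 0.417, -0.01, 1.614, 0.005, 1.111, -0.053], TCP at [0.244, -0.575, 0.256] pointing down, gripper open.
Joint ranges: [-2.81, 2.81], [-0.39, 2.02], [-1.27, 1.25], [0.06, 2.57], [-1.19, 4.33], [0.19, 2], [-2.82, 2.82]. Speed limits (rad/s): [1.89, 1.89, 2.39, 2.39, 3.01, 3.01, 3.01].

INTERFACE

Orientations are given as a 3x3 rotation matrix whose columns are the frame's x, y, z axes.
In Python, from plant import get_obs, optics, manip gives the robot as it stands. The module is installed in compiled form; this text tells all that it offers.
- The arm moves only by the tool arm_command, never from a script. Its argument "moves" is a list of rows, each an object with "delta_rot": the turn, a rotation vector about the tool's x, y, z scaled (see below), a list of three; "slide": the shift along the tool's x, y, z scaled (see below), a list of three; "jaw": the closure, from 0 (fully open) to 1 (shut). A call has 1 to 12 rows; each row shifts and turns the commanded pose from where the row before left it, along the tool's axes as they then stand; what a row does not reach is not made up. The controller multiplies each number of a shift by 0.025 m and each number of a turn by 0.5 rad. A row lasts 1/8 s, in which the tool goes at most 62.5 mm and 10.7 degrees, less where a joint would pass 70% of its speed; a pose out of reach is approached as far as the arm can. A call with a number of a shift or a turn outside -1 to 1 is refused whole. A call with a gripper value outside its range is refused whole. The fingers move at their own pace and stop on an object; "squeeze" is the grip in N (left out, the last holds). Time passes only in rows, so rows that do not move let the fingers close. It gives the time, the measured TCP pose, the force, the opening and the grip force at its end, in the units of the state.
- get_obs(): the state, without advancing time (a new reading comes with each control period).
- optics.capture(name): name is "scene" or "top" or "wrist"; returns a dict with "pixels" (420x560x3 uint8, blue, green, red), "fx", "fy", "cx", "cy" (pixels), "R" (3x3) and "t" (3): a world point X has camera coordinates R X + t. Camera axes: x right, y down, z forward; pixel columns grow to the right and rows downward; lengths in m; the calibration is good to about 2 mm. A picture is of the moment at which its call begins. There is no depth.
- manip.finish_job(): hands the job in; it is judged then, once.
Trained networks look in a picture, given as the dict that the camera call returned (one of the last four; its "shot" number tells which), for a name from the list of things; names that differ only in an ending like _2 or _b are one class to them, and where a whole thing is asked for, a point or a joint stands for the part that bears it (a point fixed in the world has none). Each returns a list of dicts, best first, with "confidence" (0 to 1); they miss things now and then, are a little off and sometimes report something else, mostly with a low value. They report only what shows in the picture. A call takes as long as a camera call. They do not tell look-alikes from the thing itself.
- optics.search_frame(label, picture): "at" ([column, row] in pixels, amid what is visible of it).
- optics.outline_of(label, picture): "pixels" (420x560 bool, what is visible of it) and "at" ([column, row] in pixels, amid what is visible of it).
- optics.landmark_of(label, picture): "at" ([column, row] in pixels: a listed point, or the origin of a listed thing).
The state is a dict: "clock": time; "joint_pos": joint angles; "joint_velocities": joint speeds; "tau": joint torques, N m; "tool_pos": TCP position; "tool_rot": TCP orientation; "force": force on the tool from outside, world axes, zero at the start; "wrist_torque": the same for the moment, N m; "width": finger opening in m; "grip_force": force on a finger pad.
Only numpy, scipy, OpenCV 4.12 (cv2) and the standard library are available. Lean on these libraries where they do the work, as an engineer would, in place of code of your own. Each camera call takes 0.05 s, during which the arm holds its last target. There are 200 camera calls.

## Working session

There is one attempt and no reset: what is moved stays moved. The work goes in short steps, Python scripts to look and compute and a tool call to move; the robot and the scene stay as the last step left them, time stands still between calls to the robot, and variables do not carry over. Pictures are saved under pics/ and viewed, at most 13 in all, crops included, and the job is handed in when it is done.

Besides the shell and the picture viewer there is one more tool, called as name([rows], argument=value, ...), one row to a line, values as JSON. arm_command: Moves the arm, as the interface text tells. Shifts and turns lie within -1 to 1; 1 stands for 0.025 m of shift or 0.5 rad of turn. Its arguments: {"type":"object","properties":{"moves":{"type":"array"},"squeeze":{"type":"number"}},"required":["moves"]}

```bash
mkdir -p pics
cat > h.py <<'E'
import numpy as np, cv2
from plant import get_obs, optics, manip
def ray(p,uv):
    R=np.array(p["R"]);t=np.array(p["t"])
    d=R.T@np.array([(uv[0]-p["cx"])/p["fx"],(uv[1]-p["cy"])/p["fy"],1.]);return -R.T@t,d
def atz(p,uv,z):
    c,d=ray(p,uv);return c+d*(z-c[2])/d[2]
def proj(p,X):
    c=np.array(p["R"])@np.array(X)+np.array(p["t"]);return np.array([p["fx"]*c[0]/c[2]+p["cx"],p["fy"]*c[1]/c[2]+p["cy"]])
E
python3 - <<'E'
from h import *
np.set_printoptions(precision=3,suppress=True)
o=get_obs();print(o["clock"],o["tool_pos"],o["tool_rot"],o["width"],manip.tips_ahead)
P={}
for n in("scene","top"):
    p=optics.capture(n);P[n]=p;cv2.imwrite(f"pics/{n}.png",cv2.resize(p["pixels"],(784,588)))
    R=np.array(p["R"]);print(n,"cam",-R.T@np.array(p["t"]),"fwd",R[2],p["fx"])
    for l in "transformer pads fixture rest contact tester selector selector_grip spare_a tape cup driver jar".split():
        print(l,[(np.round(d["at"]).tolist(),round(d["confidence"],2)) for d in optics.landmark_of(l,p)][:4])
E
```

```text
0.0 [ 0.244 -0.575  0.256] [[ 0.921  0.39  -0.001]
 [ 0.39  -0.921  0.001]
 [-0.    -0.001 -1.   ]] 0.08523287316894403 0.025
scene cam [ 0.986 -0.667  0.994] fwd [-0.381  0.537 -0.753] 449.11653658454765
transformer [([168.0, 250.0], 0.9), ([241.0, 255.0], 0.79)]
pads [([256.0, 237.0], 0.92), ([149.0, 239.0], 0.87)]
fixture [([278.0, 240.0], 0.63)]
rest [([274.0, 224.0], 0.59)]
contact [([298.0, 205.0], 0.81), ([184.0, 343.0], 0.24)]
tester [([331.0, 157.0], 0.84), ([162.0, 306.0], 0.29), ([257.0, 237.0], 0.23)]Traceback (most recent call last):
  File "<stdin>", line 9, in <module>
ValueError: it knows: contact, cup, driver, fixture, jar, pads, rest, selector_grip, spare, tape, tester, transformer
```

Run:
```python
from h import *
np.set_printoptions(precision=3,suppress=True)
for n in("scene","top"):
    p=optics.capture(n);cv2.imwrite(f"pics/{n}.png",cv2.resize(p["pixels"],(784,588)))
    R=np.array(p["R"]);print(n,"cam",-R.T@np.array(p["t"]),"fwd",R[2],p["fx"])
    Z=dict(transformer=.07,pads=.091,fixture=0,rest=.07,contact=.04,tester=0,selector_grip=.08)
    for l in "transformer pads fixture rest contact tester selector_grip spare tape cup driver jar".split():
        print(l,[(np.round(d["at"]).tolist(),round(d["confidence"],2),atz(p,d["at"],Z.get(l,0))[:2]) for d in optics.landmark_of(l,p)][:4])
```

```text
scene cam [ 0.986 -0.667  0.994] fwd [-0.381  0.537 -0.753] 449.11653658454765
transformer [([240.0, 253.0], 0.97, array([ 0.512, -0.163]))]
pads [([258.0, 237.0], 0.96, array([ 0.529, -0.108])), ([149.0, 238.0], 0.85, array([ 0.297, -0.266]))]
fixture [([277.0, 242.0], 0.94, array([ 0.54 , -0.037])), ([339.0, 134.0], 0.55, array([0.448, 0.478])), ([334.0, 158.0], 0.37, array([0.495, 0.359]))]
rest [([273.0, 228.0], 0.56, array([ 0.535, -0.047])), ([229.0, 334.0], 0.55, array([ 0.628, -0.354]))]
contact [([298.0, 206.0], 0.74, array([0.532, 0.079]))]
tester [([333.0, 157.0], 0.77, array([0.491, 0.363]))]
selector_grip [([338.0, 132.0], 0.54, array([0.486, 0.395]))]
spare [([161.0, 308.0], 0.79, array([ 0.414, -0.37 ])), ([365.0, 229.0], 0.66, array([0.722, 0.142]))]
tape [([183.0, 342.0], 0.66, array([ 0.521, -0.407]))]
cup [([399.0, 200.0], 0.94, array([0.754, 0.3  ])), ([268.0, 163.0], 0.72, array([0.329, 0.216]))]
driver [([270.0, 161.0], 0.46, array([0.33 , 0.229]))]
jar [([228.0, 335.0], 0.75, array([ 0.601, -0.334])), ([364.0, 229.0], 0.72, array([0.719, 0.141]))]
top cam [ 0.4
[... 564 characters left out ...]
7, -0.043]))]
contact [([241.0, 208.0], 0.72, array([0.54 , 0.079]))]
tester [([125.0, 230.0], 0.94, array([0.492, 0.363]))]
selector_grip [([110.0, 227.0], 0.71, array([0.491, 0.368])), ([444.0, 217.0], 0.21, array([ 0.515, -0.383]))]
spare [([216.0, 142.0], 0.82, array([0.711, 0.147])), ([425.0, 263.0], 0.81, array([ 0.413, -0.365])), ([291.0, 206.0], 0.26, array([ 0.551, -0.041]))]
tape []
cup [([150.0, 126.0], 0.64, array([0.754, 0.312])), ([343.0, 216.0], 0.15, array([ 0.527, -0.168]))]
driver [([320.0, 205.0], 0.7, array([ 0.555, -0.11 ])), ([181.0, 303.0], 0.63, array([0.319, 0.222]))]
jar [([214.0, 140.0], 0.71, array([0.717, 0.151])), ([341.0, 214.0], 0.66, array([ 0.532, -0.162]))]
```

View pics/scene.png

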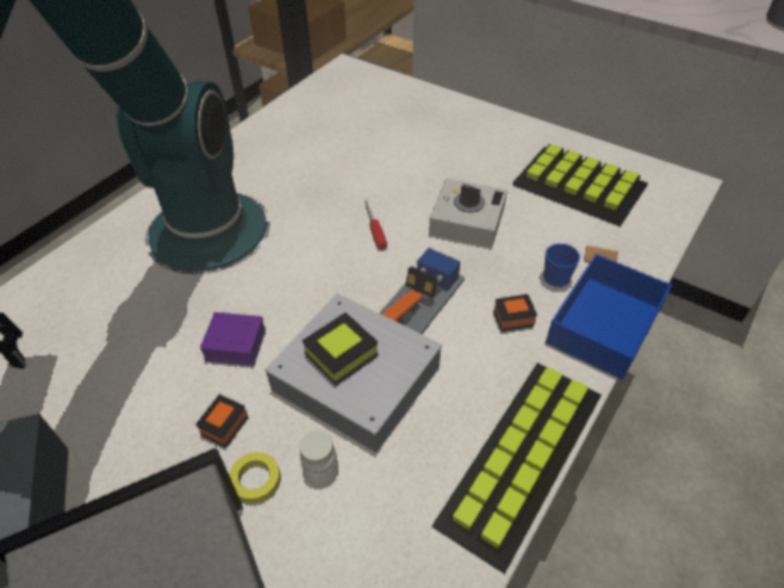

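View pics/top.png

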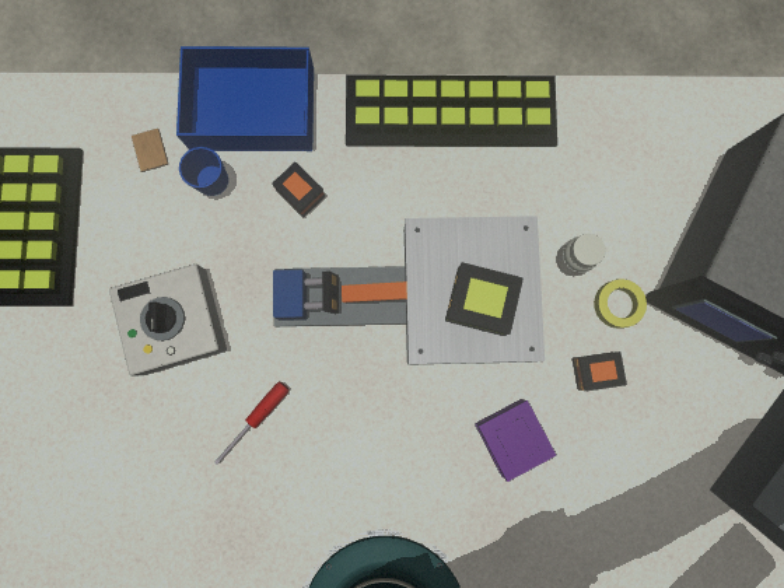

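The lime-taped block on the deck (top image 484,298; scene 340,343) is the transformer. The purple block (top 515,440) is the look-alike, and the lime grids are trays. I'll enlarge to confirm and fit the poses.

Run:
```python
from h import *
from scipy.optimize import minimize
np.set_printoptions(precision=4,suppress=True)
P={n:optics.capture(n) for n in("top","scene")}
im=P["top"]["pixels"]
a=cv2.resize(im[150:265,190:395],None,fx=3.2,fy=3.2,interpolation=cv2.INTER_CUBIC)
b=cv2.resize(im[185:272,72:165],None,fx=3.2*115/87/3.2*2.4,fy=2.4*115/87,interpolation=cv2.INTER_CUBIC)
c=np.zeros((600,800,3),np.uint8);a=a[:368,:656];c[:a.shape[0],:a.shape[1]]=a
s=cv2.resize(P["scene"]["pixels"][120:180,295:375],None,fx=2.8,fy=2.8,interpolation=cv2.INTER_CUBIC)
b=cv2.resize(im[185:272,72:165],None,fx=2.6,fy=2.6,interpolation=cv2.INTER_CUBIC)
c[370:370+b.shape[0],:b.shape[1]]=b;c[370:370+s.shape[0],260:260+s.shape[1]]=s
cv2.imwrite("pics/crop.png",c)
# masks
M={}
for n,p in P.items():
    for l in("transformer","fixture","tester"):
        r=optics.outline_of(l,p)
        print(n,l,[(np.round(d["at"]).tolist(),round(d["confidence"],2),int(d["pixels"].sum())) for d in r][:4])
        M[n,l]=r
import pickle;pickle.dump((P,M),open("m.pkl","wb"))
def hull(p,pts):
    m=np.zeros((1680,2240),np.uint8)
    uv=np.array([proj(p,x) for x in pts])*4+1.5
    cv2.fillConvexPoly(m,cv2.convexHull(np.round(uv).astype(np.int32)),1)
    return cv2.resize(m.astype(np.float32),(560,420),interpolation=cv2.INTER_AREA)
def box(x,y,th,L,W,z0,z1):
    c,s=np.cos(th),np.sin(th)
    return [(x+c*a-s*b,y+s*a+c*b,z) for a in(-L/2,L/2) for b in(-W/2,W/2) for z in(z0,z1)]
def fit(l,x0,L,W,z0,z1,near):
    T={}
    for n,p in P.items():
        uv=proj(p,[x0[0],x0[1],z1]);
        ds=[d for d in M[n,l] if np.hypot(*(np.array(d["at"])-uv))<near]
        if ds:T[n]=ds[0]["pixels"].astype(np.float32)
    def f(v):
        e=0
        for n,t in T.items():
            h=hull(P[n],box(*v,L,W,z0,z1));e+=1-np.minimum(h,t).sum()/np.maximum(h,t).sum()
        return e
    best=min((minimize(f,x0,method="Nelder-Mead",options=dict(initial_simplex=np.array([x0]+[np.array(x0)+d for d in np.diag([.01,.01,g])]),xatol=1e-4,fatol=1e-5)) for g in(.15,-.15)),key=lambda r:r.fun)
    print(l,list(T),best.x,best.fun)
fit("transformer",[.516,-.155,1.3],.1,.092,.07,.116,25)
fit("tester",[.495,.363,.3],.15,.15,0,.055,25)
```

```text
top transformer [([341.0, 215.0], 0.82, 2089)]
top fixture [([309.0, 209.0], 0.86, 12020)]
top tester [([120.0, 228.0], 0.6, 4704)]
scene transformer [([169.0, 246.0], 0.9, 1421), ([242.0, 247.0], 0.67, 1688)]
scene fixture [([271.0, 258.0], 0.88, 8606), ([243.0, 248.0], 0.25, 1665)]
scene tester [([334.0, 152.0], 0.69, 2057), ([162.0, 302.0], 0.21, 891)]
transformer ['top', 'scene'] [ 0.5203 -0.1571  1.3185] 0.08444362878799438
tester ['top', 'scene'] [0.4937 0.3611 0.2917] 0.07849448919296265
```

View pics/crop.png

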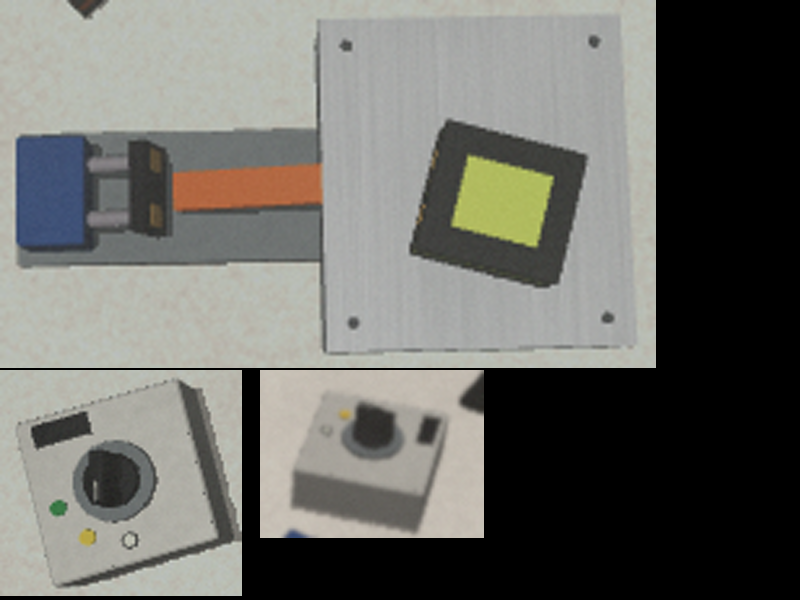

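Run:
```python
from h import *
import pickle
from scipy.optimize import least_squares
np.set_printoptions(precision=4,suppress=True)
P,M=pickle.load(open("m.pkl","rb"));p=P["top"]
n=lambda u,v:((u+.5)/3.2-.5+190,(v+.5)/3.2-.5+150)
C=np.array([atz(p,n(*q),.07)[:2] for q in[(318,18),(324,352),(637,345),(620,14)]]) # front(+world x=-y fix),front other,rear..
F=np.array([[0,-.12],[0,.12],[-.22,.12],[-.22,-.12]])
def T(v,X):
    c,s=np.cos(v[2]),np.sin(v[2]);return X@np.array([[c,s],[-s,c]])+v[:2]
r=least_squares(lambda v:(T(v,F)-C).ravel(),[.535,-.04,1.57]);print("fixture",r.x,"res mm",r.fun*1e3)
S=np.array([atz(p,n(*q),.07)[:2] for q in[(346,45),(353,322),(608,317),(594,41)]])
print("screw centre",S.mean(0),"deck centre",T(r.x,np.array([[-.11,0]])))
# orange strip points: top y, bottom y at two u
im=p["pixels"];hsv=cv2.cvtColor(im,cv2.COLOR_BGR2HSV)
m=(hsv[...,0]<16)&(hsv[...,1]>130);m[:195]=0;m[225:]=0;m[:,:235]=0;m[:,300:]=0
A=np.array([(c,np.nonzero(m[:,c])[0].mean()) for c in range(248,288)])
k=np.polyfit(A[:,0],A[:,1],1)
def onrest(u):
    c0,d=ray(p,(u,np.polyval(k,u)));s=np.tan(.26) # z=.07-s*xf
    f=np.array([np.cos(r.x[2]),np.sin(r.x[2])])
    # c0z+t dz = .07 - s*((c0+t d -o).f)
    t=(.07-s*((c0[:2]-r.x[:2])@f)-c0[2])/(d[2]+s*d[:2]@f);return c0+t*d
a,b=onrest(287),onrest(248);print("strip",a,b,"yaw",np.arctan2(*(b-a)[[1,0]]))
v=r.x;iv=lambda X:np.array([[np.cos(v[2]),np.sin(v[2])],[-np.sin(v[2]),np.cos(v[2])]])@(np.array(X)[:2]-v[:2])
print("strip in fix",iv(a),iv(b),"block in fix",iv([.5203,-.1571]),1.3185-v[2])
# block from top face corners
Q=np.array([atz(p,n(*q),.116)[:2] for q in[(445,120),(586,154),(555,287),(410,253)]])
q=Q.mean(0);print("blocktop",q,iv(q),"edges",np.linalg.norm(np.roll(Q,1,0)-Q,axis=1),"yaw",np.arctan2(*(Q[0]-Q[1])[[1,0]]),np.arctan2(*(Q[3]-Q[2])[[1,0]]))
```

```text
fixture [ 0.5398 -0.0357  1.5879] res mm [-0.1738  0.1993  0.4565 -0.5408 -0.3868  0.2882  0.1041  0.0534]
screw centre [ 0.5419 -0.1459] deck centre [[ 0.5417 -0.1456]]
strip [ 0.5387 -0.0288  0.0682] [0.5372 0.0619 0.044 ] yaw 1.5879668923631998
strip in fix [0.0069 0.001 ] [0.0976 0.001 ] block in fix [-0.1211  0.0216] -0.26941561723717267
blocktop [ 0.5191 -0.1549] [-0.1189  0.0228] edges [0.0947 0.0989 0.0938 0.1003] yaw 1.3312040213352574 1.3391982813837704
```

arm_command([
  {"delta_rot": [0, 0, 0], "slide": [1, -0.59, 0], "jaw": 0.34},
  {"delta_rot": [0, 0, 0], "slide": [1, -0.59, 0], "jaw": 0.34},
  {"delta_rot": [0, 0, 0], "slide": [1, -0.59, 0], "jaw": 0.34},
  {"delta_rot": [0, 0, 0], "slide": [1, -0.59, 0], "jaw": 0.34},
  {"delta_rot": [0, 0, 0], "slide": [1, -0.59, 0], "jaw": 0.34},
  {"delta_rot": [0, 0, 0], "slide": [1, -0.59, 0], "jaw": 0.34},
  {"delta_rot": [0, 0, 0], "slide": [1, -0.59, 0], "jaw": 0.34},
  {"delta_rot": [0, 0, 0], "slide": [1, -0.59, 0], "jaw": 0.34},
  {"delta_rot": [0, 0, 0], "slide": [1, -0.59, 0], "jaw": 0.34},
  {"delta_rot": [0, 0, 0], "slide": [1, -0.59, 0], "jaw": 0.34},
  {"delta_rot": [0, 0, 0], "slide": [1, -0.59, 0], "jaw": 0.34},
  {"delta_rot": [0, 0, 0], "slide": [1, -0.59, 0], "jaw": 0.34},
])

```text
clock: 3.55
tool_pos: [0.4515, -0.2947, 0.2564]
tool_rot: [[0.921, 0.39, 0.0], [0.39, -0.921, -0.0], [0.0, 0.0, -1.0]]
force: [0.2, -0.6, 0.3]
width: 0.0564
grip_force: 0.0
```

arm_command([
  {"delta_rot": [0, 0, 0], "slide": [0.96, -0.55, 0], "jaw": 0.34},
  {"delta_rot": [0, 0, 0], "slide": [0.96, -0.55, 0], "jaw": 0.34},
  {"delta_rot": [0, 0, 0], "slide": [0.96, -0.55, 0], "jaw": 0.34},
  {"delta_rot": [0, 0, -0.31], "slide": [0, 0, 0.3], "jaw": 0.34},
  {"delta_rot": [0, 0, -0.31], "slide": [0, 0, 0.3], "jaw": 0.34},
  {"delta_rot": [0, 0, -0.31], "slide": [0, 0, 0.3], "jaw": 0.34},
  {"delta_rot": [0, 0, -0.31], "slide": [0, 0, 0.3], "jaw": 0.34},
  {"delta_rot": [0, 0, -0.31], "slide": [0, 0, 0.3], "jaw": 0.34},
  {"delta_rot": [0, 0, -0.31], "slide": [0, 0, 0.3], "jaw": 0.34},
  {"delta_rot": [0, 0, 0], "slide": [0, 0, 0], "jaw": 0.34},
])

```text
clock: 4.8
tool_pos: [0.501, -0.2294, 0.2109]
tool_rot: [[0.239, 0.971, -0.001], [0.971, -0.239, 0.001], [0.0, -0.001, -1.0]]
force: [-0.2, 1.1, -0.0]
width: 0.0564
grip_force: 0.0
```

arm_command([
  {"delta_rot": [0, 0, 0], "slide": [0, 0, 0.8], "jaw": 0.34},
  {"delta_rot": [0, 0, 0], "slide": [0, 0, 0.8], "jaw": 0.34},
  {"delta_rot": [0, 0, 0], "slide": [0, 0, 0.8], "jaw": 0.34},
  {"delta_rot": [0, 0, 0], "slide": [0, 0, 0.8], "jaw": 0.34},
  {"delta_rot": [0, 0, 0], "slide": [0, 0, 0.7], "jaw": 0.34},
  {"delta_rot": [0, 0, 0], "slide": [0, 0, 0], "jaw": 0.34},
])

```text
clock: 5.55
tool_pos: [0.5008, -0.2292, 0.1129]
tool_rot: [[0.239, 0.971, -0.002], [0.971, -0.239, 0.001], [0.0, -0.002, -1.0]]
force: [-0.1, -0.1, 0.2]
width: 0.0567
grip_force: 0.0
```

arm_command([
  {"delta_rot": [0, 0, 0], "slide": [0.2, 0, 0], "jaw": 0.34},
  {"delta_rot": [0, 0, 0], "slide": [0.2, 0, 0], "jaw": 0.34},
  {"delta_rot": [0, 0, 0], "slide": [0.2, 0, 0], "jaw": 0.34},
  {"delta_rot": [0, 0, 0], "slide": [0.2, 0, 0], "jaw": 0.34},
  {"delta_rot": [0, 0, 0], "slide": [0, 0, 0], "jaw": 0.34},
])

```text
clock: 6.18
tool_pos: [0.5062, -0.2098, 0.1142]
tool_rot: [[0.238, 0.971, 0.001], [0.971, -0.238, -0.0], [-0.0, 0.001, -1.0]]
force: [1.0, -1.9, 0.7]
width: 0.0563
grip_force: 0.6
```

arm_command([
  {"delta_rot": [0, 0, 0], "slide": [0.2, 0, 0], "jaw": 0.34},
  {"delta_rot": [0, 0, 0], "slide": [0.2, 0, 0], "jaw": 0.34},
  {"delta_rot": [0, 0, 0], "slide": [0.2, 0, 0], "jaw": 0.34},
  {"delta_rot": [0, 0, 0], "slide": [0.2, 0, 0], "jaw": 0.34},
  {"delta_rot": [0, 0, 0], "slide": [0.2, 0, 0], "jaw": 0.34},
  {"delta_rot": [0, 0, 0], "slide": [0, 0, 0], "jaw": 0.34},
])

```text
clock: 6.92
tool_pos: [0.512, -0.1855, 0.1139]
tool_rot: [[0.238, 0.971, 0.0], [0.971, -0.238, 0.0], [0.0, 0.0, -1.0]]
force: [0.3, -1.5, 0.1]
width: 0.0562
grip_force: 0.5
```

```bash
cat >> h.py <<'E'
from scipy.optimize import minimize
np.set_printoptions(precision=4,suppress=True)
O=np.array([.5390,-.0357]);YF=1.588
def tofix(X):
    c,s=np.cos(YF),np.sin(YF);return np.array([[c,s],[-s,c]])@(np.asarray(X)[:2]-O)
def lime(p,z=.116):
    "centre and yaw (fixture frame) of the lime square on the block top, flat on deck"
    hsv=cv2.cvtColor(p["pixels"],cv2.COLOR_BGR2HSV)
    m=((hsv[...,0]>25)&(hsv[...,0]<45)&(hsv[...,1]>90)&(hsv[...,2]>90)).astype(np.uint8)
    n,l,st,c=cv2.connectedComponentsWithStats(m)
    best=[i for i in range(1,n) if 250<c[i][0]<400 and 180<c[i][1]<250 and st[i][4]>30]
    i=max(best,key=lambda i:st[i][4])
    q=cv2.boxPoints(cv2.minAreaRect(np.argwhere(l==i)[:,::-1].astype(np.float32)))
    W=np.array([tofix(atz(p,a,z)) for a in q]);e=W[1]-W[0]
    return W.mean(0),(np.arctan2(e[1],e[0])+np.pi/4)%(np.pi/2)-np.pi/4,c[i],st[i][4]
E
python3 - <<'E'
from h import *
p=optics.capture("top");print(lime(p))
o=get_obs();print("tool fix",tofix(o["tool_pos"]),o["force"])
cv2.imwrite("pics/a.png",cv2.resize(p["pixels"][150:270,190:400],None,fx=3.5,fy=3.5,interpolation=cv2.INTER_CUBIC))
import pickle;P,M=pickle.load(open("m.pkl","rb"));print("initial",lime(P["top"]))
E
```

```text
(array([-0.0898,  0.0128]), np.float64(-0.2581690312340541), array([332.0784, 209.2053]), np.int32(638))
tool fix [-0.1493  0.0296] [-0.0542 -0.8775  0.2321]
initial (array([-0.1212,  0.0204]), np.float64(-0.27633604196637207), array([346.554 , 212.4038]), np.int32(639))
```

View pics/a.png

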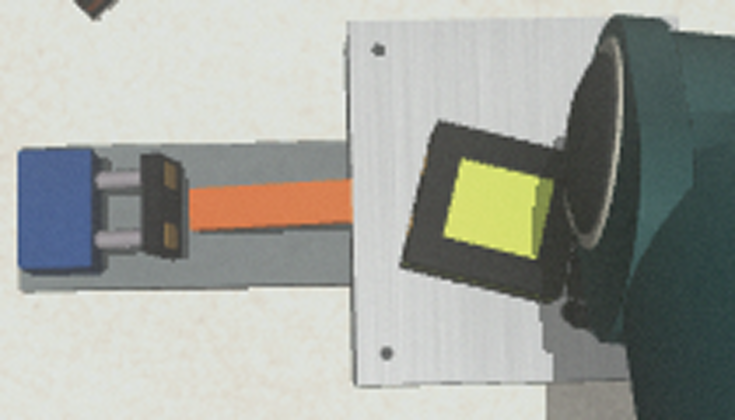

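The block, centred on the fingers, is square to the tool and pushed at (450,210) in the crop. Next come a straight run and then an arc.

arm_command([
  {"delta_rot": [0, 0, 0], "slide": [0.25, 0, 0], "jaw": 0.34},
  {"delta_rot": [0, 0, 0], "slide": [0.25, 0, 0], "jaw": 0.34},
  {"delta_rot": [0, 0, 0], "slide": [0.25, 0, 0], "jaw": 0.34},
  {"delta_rot": [0, 0, 0], "slide": [0.25, 0, 0], "jaw": 0.34},
  {"delta_rot": [0, 0, -0.052], "slide": [0.2, 0.064, 0], "jaw": 0.34},
  {"delta_rot": [0, 0, -0.052], "slide": [0.2, 0.064, 0], "jaw": 0.34},
  {"delta_rot": [0, 0, -0.052], "slide": [0.2, 0.064, 0], "jaw": 0.34},
  {"delta_rot": [0, 0, -0.052], "slide": [0.2, 0.064, 0], "jaw": 0.34},
  {"delta_rot": [0, 0, -0.052], "slide": [0.2, 0.064, 0], "jaw": 0.34},
  {"delta_rot": [0, 0, 0], "slide": [0, 0, 0], "jaw": 0.34},
])

```text
clock: 8.22
tool_pos: [0.5305, -0.1374, 0.1137]
tool_rot: [[0.108, 0.994, -0.0], [0.994, -0.108, 0.001], [0.001, -0.0, -1.0]]
force: [-0.3, -0.1, 0.1]
width: 0.0566
grip_force: 0.0
```

Run:
```python
from h import *
p=optics.capture("top");print(lime(p))
o=get_obs();R=o["tool_rot"];print("tool fix",tofix(o["tool_pos"]),np.arctan2(R[1][0],R[0][0])-YF,o["force"])
```

```text
(array([-0.0402,  0.0011]), np.float64(-0.12127656657606245), array([308.7641, 204.4572]), np.int32(619))
tool fix [-0.1017  0.0103] -0.126545870801273 [ 0.607  -0.1821 -0.3151]
```

arm_command([
  {"delta_rot": [0, 0, -0.052], "slide": [0.18, 0.064, 0], "jaw": 0.34},
  {"delta_rot": [0, 0, -0.052], "slide": [0.18, 0.064, 0], "jaw": 0.34},
  {"delta_rot": [0, 0, -0.052], "slide": [0.18, 0.064, 0], "jaw": 0.34},
  {"delta_rot": [0, 0, -0.052], "slide": [0.18, 0.064, 0], "jaw": 0.34},
  {"delta_rot": [0, 0, -0.045], "slide": [0.18, 0.055, 0], "jaw": 0.34},
  {"delta_rot": [0, 0, 0], "slide": [0, 0, 0], "jaw": 0.34},
])

```text
clock: 9.02
tool_pos: [0.5395, -0.1157, 0.1138]
tool_rot: [[-0.018, 1.0, 0.0], [1.0, 0.018, 0.0], [0.0, 0.0, -1.0]]
force: [-0.1, -0.5, -0.5]
width: 0.0561
grip_force: 0.0
```

Run:
```python
from h import *
p=optics.capture("top");print(lime(p))
o=get_obs();R=o["tool_rot"];print("tool fix",tofix(o["tool_pos"]),np.arctan2(R[1][0],R[0][0])-YF,o["force"])
cv2.imwrite("pics/b.png",cv2.resize(p["pixels"][150:270,190:400],None,fx=3.5,fy=3.5,interpolation=cv2.INTER_CUBIC))
```

```text
(array([-0.018 , -0.0009]), np.float64(-0.016217094122857656), array([298.4934, 204.0934]), np.int32(610))
tool fix [-0.0802  0.0009] -0.0003248764906340629 [-0.0911  0.5303  0.5755]
```

View pics/b.png

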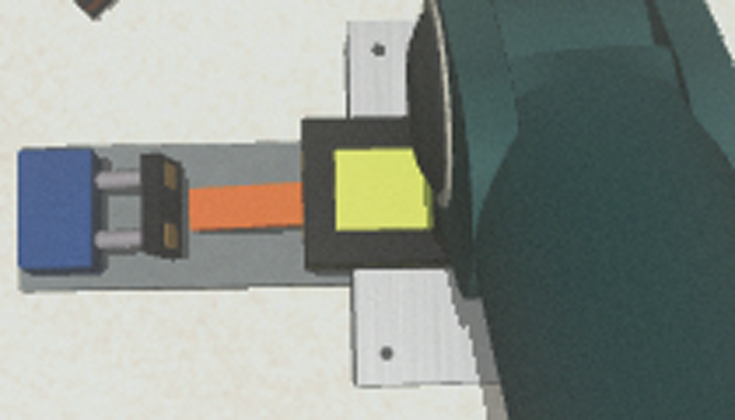

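Block is centred and square at the edge, in the crop at (375,194). Back off, tilt the tool to the slope angle and re-approach.

arm_command([
  {"delta_rot": [0, 0, 0], "slide": [-0.4, -0.02, 0], "jaw": 0.34},
  {"delta_rot": [0, 0, 0], "slide": [0, 0, -0.6], "jaw": 0.34},
  {"delta_rot": [0, -0.18, 0], "slide": [0, 0, 0], "jaw": 0.34},
  {"delta_rot": [0, -0.17, 0], "slide": [0, 0, 0], "jaw": 0.34},
  {"delta_rot": [0, -0.17, 0], "slide": [0, 0, 0], "jaw": 0.34},
  {"delta_rot": [0, 0, 0], "slide": [0.2, 0, 0], "jaw": 0.34},
  {"delta_rot": [0, 0, 0], "slide": [0.2, 0, 0], "jaw": 0.34},
  {"delta_rot": [0, 0, 0], "slide": [0.1, 0, 0], "jaw": 0.34},
  {"delta_rot": [0, 0, 0], "slide": [0, 0, 0], "jaw": 0.34},
])

```text
clock: 10.2
tool_pos: [0.5388, -0.1146, 0.1256]
tool_rot: [[-0.015, 1.0, 0.004], [0.966, 0.016, -0.256], [-0.256, -0.0, -0.967]]
force: [-0.1, 0.9, -0.3]
width: 0.0567
grip_force: 0.0
```

```bash
cat >> h.py <<'E'
def rest(X):
    f=tofix(X);z=X[2]-.07;c,s=np.cos(.26),np.sin(.26)
    return np.array([f[0]*c-z*s,f[1],f[0]*s+z*c])
E
python3 - <<'E'
from h import *
p=optics.capture("top");print(lime(p))
o=get_obs();R=np.array(o["tool_rot"]);print("tool rest",rest(o["tool_pos"]),R,o["force"])
E
```

```text
Traceback (most recent call last):
  File "h.py", line 21, in lime
    i=max(best,key=lambda i:st[i][4])
ValueError: max() iterable argument is empty
```

arm_command([
  {"delta_rot": [0, 0, 0], "slide": [0.14, 0, 0], "jaw": 0.34},
  {"delta_rot": [0, 0, 0], "slide": [0.14, 0, 0], "jaw": 0.34},
  {"delta_rot": [0, 0, 0], "slide": [0.14, 0, 0], "jaw": 0.34},
  {"delta_rot": [0, 0, 0], "slide": [0.14, 0, 0], "jaw": 0.34},
  {"delta_rot": [0, 0, 0], "slide": [0.14, 0, 0], "jaw": 0.34},
  {"delta_rot": [0, 0, 0], "slide": [0.14, 0, 0], "jaw": 0.34},
  {"delta_rot": [0, 0, 0], "slide": [0, 0, 0], "jaw": 0.34},
])

```text
clock: 11.12
tool_pos: [0.5394, -0.0956, 0.1213]
tool_rot: [[-0.014, 1.0, 0.006], [0.966, 0.015, -0.259], [-0.259, 0.002, -0.966]]
force: [1.4, -9.2, 11.2]
width: 0.0564
grip_force: 6.0
```

Run:
```python
from h import *
p=optics.capture("scene")
o=get_obs();print("tool rest",rest(o["tool_pos"]),o["force"],o["tool_pos"])
cv2.imwrite("pics/c.png",cv2.resize(p["pixels"][160:290,190:350],None,fx=4.5,fy=4.5,interpolation=cv2.INTER_CUBIC))
```

```text
tool rest [-0.0711  0.0007  0.0341] [ 0.5929 -9.0261 11.7412] [ 0.5393 -0.0956  0.1213]
```

View pics/c.png

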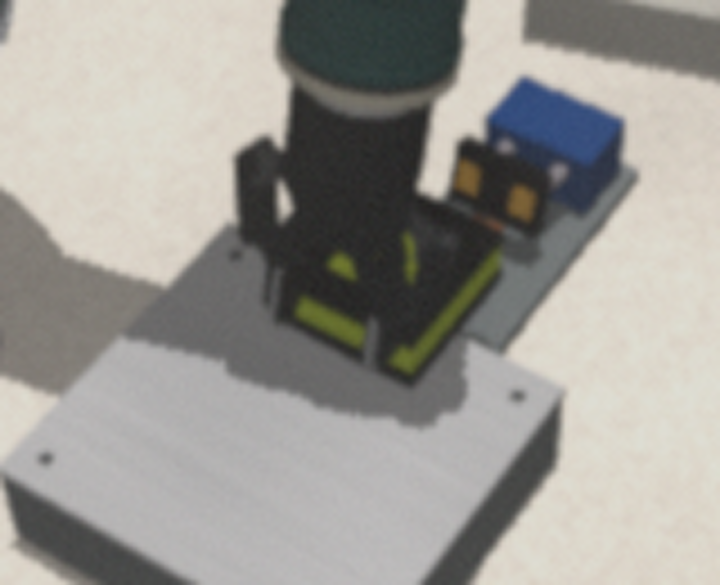

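The transformer is at the tipping point, and friction at the fingers is pressing its rear edge down. I'll move horizontally with a little lift of the tool so that it can tip.

arm_command([
  {"delta_rot": [0, 0, 0], "slide": [0, 0, -0.12], "jaw": 0.34},
  {"delta_rot": [0, 0, 0], "slide": [0.1, 0, -0.04], "jaw": 0.34},
  {"delta_rot": [0, 0, 0], "slide": [0.1, 0, -0.04], "jaw": 0.34},
  {"delta_rot": [0, 0, 0], "slide": [0, 0, 0], "jaw": 0.34},
])

```text
clock: 11.68
tool_pos: [0.5384, -0.0874, 0.1235]
tool_rot: [[-0.017, 1.0, 0.004], [0.966, 0.017, -0.257], [-0.257, -0.0, -0.966]]
force: [0.4, -0.3, 0.4]
width: 0.0561
grip_force: 0.0
```

arm_command([
  {"delta_rot": [0, 0, 0], "slide": [0.12, 0, 0.02], "jaw": 0.34},
  {"delta_rot": [0, 0, 0], "slide": [0.12, 0, 0.02], "jaw": 0.34},
  {"delta_rot": [0, 0, 0], "slide": [0.12, 0, 0.02], "jaw": 0.34},
  {"delta_rot": [0, 0, 0], "slide": [0.12, 0, 0.02], "jaw": 0.34},
  {"delta_rot": [0, 0, 0], "slide": [0, 0, 0], "jaw": 0.34},
])

```text
clock: 12.3
tool_pos: [0.5382, -0.0763, 0.1185]
tool_rot: [[-0.016, 1.0, 0.004], [0.966, 0.017, -0.257], [-0.257, -0.0, -0.967]]
force: [0.2, -0.7, 0.1]
width: 0.0563
grip_force: 0.0
```

Run:
```python
from h import *
p=optics.capture("scene")
o=get_obs();print("tool rest",rest(o["tool_pos"]),o["force"],o["tool_pos"])
cv2.imwrite("pics/d.png",cv2.resize(p["pixels"][160:290,190:350],None,fx=4.5,fy=4.5,interpolation=cv2.INTER_CUBIC))
```

```text
tool rest [-0.0518  0.0015  0.0364] [0.8191 0.0876 0.2234] [ 0.5382 -0.0764  0.1185]
```

View pics/d.png

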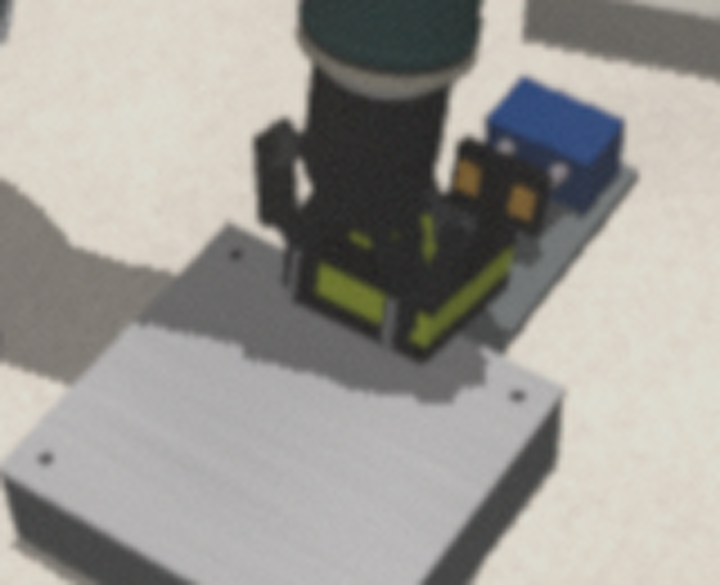

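arm_command([
  {"delta_rot": [0, 0, 0], "slide": [0.16, 0, 0], "jaw": 0.34},
  {"delta_rot": [0, 0, 0], "slide": [0.16, 0, 0], "jaw": 0.34},
  {"delta_rot": [0, 0, 0], "slide": [0.16, 0, 0], "jaw": 0.34},
  {"delta_rot": [0, 0, 0], "slide": [0.16, 0, 0], "jaw": 0.34},
  {"delta_rot": [0, 0, 0], "slide": [0.16, 0, 0], "jaw": 0.34},
  {"delta_rot": [0, 0, 0], "slide": [0.16, 0, 0], "jaw": 0.34},
  {"delta_rot": [0, 0, 0], "slide": [0, 0, 0], "jaw": 0.34},
])

```text
clock: 13.22
tool_pos: [0.5379, -0.053, 0.1124]
tool_rot: [[-0.017, 1.0, 0.004], [0.966, 0.017, -0.257], [-0.257, -0.0, -0.966]]
force: [0.2, 0.4, 0.3]
width: 0.056
grip_force: 0.0
```

Run:
```python
from h import *
for n in("top","scene"):
    p=optics.capture(n)
    for l in("transformer","pads","contact"):print(n,l,[(np.round(d["at"],1).tolist(),round(d["confidence"],2)) for d in optics.landmark_of(l,p)][:3])
o=get_obs();x=rest(o["tool_pos"]);print("tool rest",x,o["force"])
b=x[0]+.0618
def w(r):
    c,s=np.cos(.26),np.sin(.26);X=r[0]*c+r[2]*s;Z=.07-r[0]*s+r[2]*c
    return [O[0]+X*np.cos(YF)-r[1]*np.sin(YF),O[1]+X*np.sin(YF)+r[1]*np.cos(YF),Z]
for n in("top","scene"):
    p=optics.capture(n);print(n,"pred orig",proj(p,w([b,0,0])),"pads",proj(p,w([b+.05,0,.021])),"contact",proj(p,w([.118,0,0])))
```

```text
top transformer [([365.3, 308.2], 0.64)]
top pads [([379.7, 334.3], 0.71)]
top contact []
scene transformer [([282.5, 222.3], 0.95), ([168.2, 247.1], 0.61), ([298.2, 209.3], 0.47)]
scene pads [([293.3, 208.8], 0.7), ([150.7, 239.8], 0.6)]
scene contact [([296.4, 207.4], 0.78)]
tool rest [-0.0283  0.0014  0.0365] [ 0.3477 -0.377  -0.9352]
top pred orig [275.8624 207.6933] pads [252.3265 207.6399] contact [241.137  209.5298]
scene pred orig [283.5417 220.2701] pads [293.9738 206.2271] contact [298.9692 207.0395]
```

arm_command([
  {"delta_rot": [0, 0, 0], "slide": [0.16, 0, 0], "jaw": 0.34},
  {"delta_rot": [0, 0, 0], "slide": [0.16, 0, 0], "jaw": 0.34},
  {"delta_rot": [0, 0, 0], "slide": [0.16, 0, 0], "jaw": 0.34},
  {"delta_rot": [0, 0, 0], "slide": [0.16, 0, 0], "jaw": 0.34},
  {"delta_rot": [0, 0, 0], "slide": [0.16, 0, 0], "jaw": 0.34},
  {"delta_rot": [0, 0, 0], "slide": [0.16, 0, 0], "jaw": 0.34},
  {"delta_rot": [0, 0, 0], "slide": [0.16, 0, 0], "jaw": 0.34},
  {"delta_rot": [0, 0, 0], "slide": [0.12, 0, 0], "jaw": 0.34},
  {"delta_rot": [0, 0, 0], "slide": [0, 0, 0], "jaw": 0.34},
])

```text
clock: 14.85
tool_pos: [0.5374, -0.0232, 0.1045]
tool_rot: [[-0.016, 1.0, 0.004], [0.966, 0.017, -0.257], [-0.257, -0.0, -0.966]]
force: [0.2, -0.6, -0.1]
width: 0.0565
grip_force: 0.0
```

arm_command([
  {"delta_rot": [0, 0, 0], "slide": [0.06, 0, 0], "jaw": 0.34},
  {"delta_rot": [0, 0, 0], "slide": [0.06, 0, 0], "jaw": 0.34},
  {"delta_rot": [0, 0, 0], "slide": [0.06, 0, 0], "jaw": 0.34},
  {"delta_rot": [0, 0, 0], "slide": [0.06, 0, 0], "jaw": 0.34},
  {"delta_rot": [0, 0, 0], "slide": [0, 0, 0], "jaw": 0.34},
])

```text
clock: 15.48
tool_pos: [0.5374, -0.0176, 0.103]
tool_rot: [[-0.016, 1.0, 0.004], [0.966, 0.017, -0.257], [-0.257, 0.0, -0.966]]
force: [1.3, -1.6, 1.5]
width: 0.0566
grip_force: 1.1
```

Run:
```python
from h import *
o=get_obs();x=rest(o["tool_pos"]);R=np.array(o["tool_rot"]);print("tool rest",x,"f tool",R.T@o["force"])
```

```text
tool rest [0.009  0.0013 0.0366] f tool [-1.9026  1.2993 -1.0273]
```

arm_command([
  {"delta_rot": [0, 0, 0], "slide": [0.04, 0, 0], "jaw": 0.34},
  {"delta_rot": [0, 0, 0], "slide": [0.04, 0, 0], "jaw": 0.34},
  {"delta_rot": [0, 0, 0], "slide": [0.04, 0, 0], "jaw": 0.34},
  {"delta_rot": [0, 0, 0], "slide": [0.04, 0, 0], "jaw": 0.34},
  {"delta_rot": [0, 0, 0], "slide": [0, 0, 0], "jaw": 0.34},
])

```text
clock: 16.1
tool_pos: [0.5373, -0.0138, 0.102]
tool_rot: [[-0.016, 1.0, 0.004], [0.966, 0.017, -0.257], [-0.257, 0.0, -0.966]]
force: [1.7, -3.5, 3.4]
width: 0.0561
grip_force: 1.8
```

arm_command([
  {"delta_rot": [0, 0, 0], "slide": [0.03, 0, 0], "jaw": 0.34},
  {"delta_rot": [0, 0, 0], "slide": [0, 0, 0], "jaw": 0.34},
])

```text
clock: 16.35
tool_pos: [0.5372, -0.0132, 0.1018]
tool_rot: [[-0.016, 1.0, 0.004], [0.966, 0.017, -0.257], [-0.257, -0.0, -0.966]]
force: [1.0, -3.7, 4.2]
width: 0.0561
grip_force: 2.2
```

arm_command([
  {"delta_rot": [0, 0, 0], "slide": [0.03, 0, 0], "jaw": 0.34},
  {"delta_rot": [0, 0, 0], "slide": [0, 0, 0], "jaw": 0.34},
])

```text
clock: 16.6
tool_pos: [0.5373, -0.0125, 0.1016]
tool_rot: [[-0.016, 1.0, 0.004], [0.966, 0.017, -0.257], [-0.257, 0.0, -0.966]]
force: [0.5, -3.8, 4.1]
width: 0.0563
grip_force: 2.6
```

arm_command([
  {"delta_rot": [0, 0, 0], "slide": [0.03, 0, 0], "jaw": 0.34},
  {"delta_rot": [0, 0, 0], "slide": [0, 0, 0], "jaw": 0.34},
])

```text
clock: 16.85
tool_pos: [0.5373, -0.0124, 0.1016]
tool_rot: [[-0.015, 1.0, 0.004], [0.966, 0.016, -0.258], [-0.258, -0.0, -0.966]]
force: [0.6, -6.4, 6.5]
width: 0.0565
grip_force: 4.5
```

arm_command([
  {"delta_rot": [0, 0, 0], "slide": [0.03, 0, 0], "jaw": 0.34},
  {"delta_rot": [0, 0, 0], "slide": [0, 0, 0], "jaw": 0.34},
])

```text
clock: 17.1
tool_pos: [0.5372, -0.0123, 0.1015]
tool_rot: [[-0.015, 1.0, 0.004], [0.966, 0.016, -0.259], [-0.259, -0.0, -0.966]]
force: [1.4, -11.0, 9.0]
width: 0.0563
grip_force: 6.4
```

arm_command([
  {"delta_rot": [0, 0, 0], "slide": [0.02, 0, 0], "jaw": 0.34},
  {"delta_rot": [0, 0, 0], "slide": [0, 0, 0], "jaw": 0.34},
  {"delta_rot": [0, 0, 0], "slide": [0, 0, 0], "jaw": 0.34},
])

```text
clock: 17.48
tool_pos: [0.5372, -0.0122, 0.1015]
tool_rot: [[-0.015, 1.0, 0.004], [0.966, 0.015, -0.259], [-0.259, -0.0, -0.966]]
force: [0.5, -13.2, 11.2]
width: 0.0563
grip_force: 7.7
```

arm_command([
  {"delta_rot": [0, 0, 0], "slide": [0, 0, 0], "jaw": 0.34},
  {"delta_rot": [0, 0, 0], "slide": [-0.04, 0, 0], "jaw": 0.34},
  {"delta_rot": [0, 0, 0], "slide": [-0.04, 0, 0], "jaw": 0.34},
  {"delta_rot": [0, 0, 0], "slide": [-0.06, 0, 0], "jaw": 0.34},
  {"delta_rot": [0, 0, 0], "slide": [-0.3, 0, 0], "jaw": 0.34},
  {"delta_rot": [0, 0, 0], "slide": [-0.7, 0, -0.2], "jaw": 0.34},
  {"delta_rot": [0, 0, 0], "slide": [-0.7, 0, -0.4], "jaw": 0.34},
  {"delta_rot": [0, 0, 0], "slide": [0, 0, -1], "jaw": 0.34},
  {"delta_rot": [0, 0, 0], "slide": [0, 0, -1], "jaw": 0.34},
  {"delta_rot": [0, 0, 0], "slide": [0, 0, -1], "jaw": 0.34},
  {"delta_rot": [0, 0, 0], "slide": [0, 0, 0], "jaw": 0.34},
])

```text
clock: 18.85
tool_pos: [0.5382, -0.0316, 0.2014]
tool_rot: [[-0.016, 1.0, 0.007], [0.966, 0.017, -0.257], [-0.257, 0.003, -0.966]]
force: [-0.3, -0.1, -0.3]
width: 0.0568
grip_force: 0.0
```

Run:
```python
from h import *
p=optics.capture("scene");q=optics.capture("top")
for n,P in(("scene",p),("top",q)):
    for l in("transformer","pads","contact"):print(n,l,[(np.round(d["at"],1).tolist(),round(d["confidence"],2)) for d in optics.landmark_of(l,P)][:3])
def w(r):
    c,s=np.cos(.26),np.sin(.26);X=r[0]*c+r[2]*s;Z=.07-r[0]*s+r[2]*c
    return [O[0]+X*np.cos(YF)-r[1]*np.sin(YF),O[1]+X*np.sin(YF)+r[1]*np.cos(YF),Z]
for a in(p,q):print([proj(a,w(r)) for r in([.076,0,0],[.126,0,.021],[.126,0,0])])
a=cv2.resize(p["pixels"][160:260,230:350],(480,400),interpolation=cv2.INTER_CUBIC)
b=cv2.resize(q["pixels"][160:260,190:270],(320,400),interpolation=cv2.INTER_CUBIC)
cv2.imwrite("pics/e.png",np.hstack([a,b]))
```

```text
scene transformer [([290.4, 215.0], 0.97), ([167.1, 249.0], 0.74)]
scene pads [([147.5, 239.3], 0.94), ([298.5, 199.0], 0.68)]
scene contact [([298.8, 206.9], 0.5)]
top transformer [([366.7, 313.1], 0.88), ([422.1, 264.5], 0.68)]
top pads [([379.1, 332.5], 0.79)]
top contact []
[array([291.4844, 213.4585]), array([301.5221, 199.875 ]), array([300.3554, 205.8508])]
[array([258.2248, 208.6261]), array([234.7841, 208.5811]), array([237.9212, 209.6999])]
```

View pics/e.png

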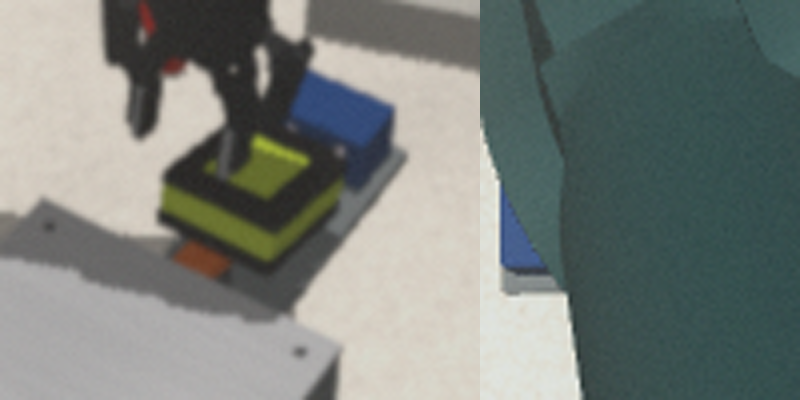

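The transformer sits square on the orange rest against the head: block at (250,200) in the crop, orange strip centred beneath it at (200,262). On to the selector.

arm_command([
  {"delta_rot": [0, 0.18, 0], "slide": [0, 0, -1], "jaw": 0},
  {"delta_rot": [0, 0.17, 0], "slide": [0, 0, -1], "jaw": 0},
  {"delta_rot": [0, 0.17, 0], "slide": [0, 0, 0], "jaw": 0},
  {"delta_rot": [0, 0, 0], "slide": [1, -0.1, 0], "jaw": 0},
  {"delta_rot": [0, 0, 0], "slide": [1, -0.1, 0], "jaw": 0},
  {"delta_rot": [0, 0, 0], "slide": [1, -0.1, 0], "jaw": 0},
  {"delta_rot": [0, 0, 0], "slide": [1, -0.1, 0], "jaw": 0},
  {"delta_rot": [0, 0, 0], "slide": [1, -0.1, 0], "jaw": 0},
  {"delta_rot": [0, 0, 0], "slide": [1, -0.1, 0], "jaw": 0},
  {"delta_rot": [0, 0, 0], "slide": [1, -0.1, 0], "jaw": 0},
  {"delta_rot": [0, 0, 0], "slide": [1, -0.1, 0], "jaw": 0},
  {"delta_rot": [0, 0, 0], "slide": [1, -0.1, 0], "jaw": 0},
])

```text
clock: 20.75
tool_pos: [0.511, 0.2041, 0.2484]
tool_rot: [[-0.016, 1.0, -0.0], [1.0, 0.016, -0.0], [-0.0, -0.0, -1.0]]
force: [-0.4, -0.3, -0.1]
width: 0.0855
grip_force: 0.0
```

arm_command([
  {"delta_rot": [0, 0, 0], "slide": [1, -0.1, 0], "jaw": 0},
  {"delta_rot": [0, 0, 0], "slide": [1, -0.1, 0], "jaw": 0},
  {"delta_rot": [0, 0, 0], "slide": [1, -0.1, 0], "jaw": 0},
  {"delta_rot": [0, 0, 0], "slide": [0, 0, 0], "jaw": 0},
])

```text
clock: 21.25
tool_pos: [0.5017, 0.2799, 0.2484]
tool_rot: [[-0.019, 1.0, -0.001], [1.0, 0.019, 0.001], [0.001, -0.001, -1.0]]
force: [-0.0, -0.2, 1.2]
width: 0.0853
grip_force: 0.0
```

Run:
```python
from h import *
o=get_obs();print(o["tool_pos"],o["joint_pos"])
p=optics.capture("wrist");print("wcam",-np.array(p["R"]).T@p["t"],np.array(p["R"])[2])
for l,z in(("selector_grip",.08),("tester",0)):print(l,[(np.round(d["at"],1).tolist(),round(d["confidence"],2),atz(p,d["at"],z)) for d in optics.landmark_of(l,p)][:3])
q=optics.capture("top")
try:print(lime(q))
except Exception as e:print("no lime")
a=cv2.resize(p["pixels"],(448,336));b=cv2.resize(q["pixels"][150:270,190:310],(336,336),interpolation=cv2.INTER_CUBIC)
cv2.imwrite("pics/f.png",np.hstack([a,b]))
np.savez("w.npz",**{k:p[k] for k in p})
```

```text
[0.5017 0.2799 0.2484] [-0.1269  0.3846 -0.5503  1.7362  0.2227  1.0838 -0.7305]
wcam [0.5013 0.3529 0.3653] [ 0.0036 -0.288  -0.9576]
selector_grip [([261.9, 83.5], 0.56, array([0.4892, 0.3622, 0.08  ]))]
tester [([271.1, 87.6], 0.7, array([0.4943, 0.3614, 0.    ]))]
(array([0.0831, 0.0018]), np.float64(-0.016287118205235984), array([252.4559, 205.3339]), np.int32(590))
```

View pics/f.png

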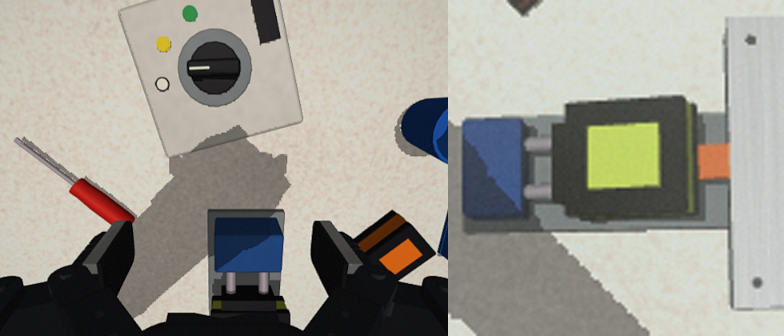

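Run:
```python
from h import *
d=np.load("w.npz");p={k:d[k] for k in d.files};im=p["pixels"];hsv=cv2.cvtColor(im,cv2.COLOR_BGR2HSV)
def cen(m,y0,y1,x0,x1):
    k=np.zeros(m.shape,bool);k[y0:y1,x0:x1]=1;a=np.argwhere(m&k)[:,::-1];return a
ye=cen((hsv[...,1]>110)&(abs(hsv[...,0].astype(int)-25)<12),42,70,190,220)
gr=cen((hsv[...,1]>90)&(abs(hsv[...,0].astype(int)-70)<20),5,30,225,252)
g=im.mean(2)
wh=cen(g<110,92,120,190,216)
Y,G,W=[atz(p,a.mean(0),.055)[:2] for a in(ye,gr,wh)];print(len(ye),len(gr),len(wh),Y,G,W)
from scipy.optimize import least_squares
B=np.array([W,Y,G])
def f(v):
    a=np.pi+v[2]-np.array([0,.7,1.4]);return (v[:2]+.054*np.c_[np.cos(a),np.sin(a)]-B).ravel()
r=least_squares(f,[.494,.361,.29]);print("tester",r.x,"res mm",r.fun*1e3)
ln=cen(g>120,75,95,228,272);print(len(ln),ln.mean(0))
q=cv2.fitLine(ln.astype(np.float32),cv2.DIST_L2,0,.01,.01).ravel()
a=ln.mean(0)
for z in(.085,.1):
    u=atz(p,a-12*q[:2]*np.sign(q[0]),z)[:2];v=atz(p,a+12*q[:2]*np.sign(q[0]),z)[:2]
    ang=np.arctan2(*(u-v)[::-1]);print(z,u,v,"pointer ang",ang,"selector",(np.pi+r.x[2]-ang+np.pi)%(2*np.pi)-np.pi)
u0=(u+v)/2;print("angle centre->pointer",np.arctan2(*(u0-r.x[:2])[::-1]))
```

```text
289 287 93 [0.4436 0.3831] [0.4693 0.4099] [0.4415 0.346 ]
tester [0.4932 0.3615 0.2898] res mm [-0.0291  0.0782  0.0851 -0.0683 -0.0559 -0.0098]
143 [242.2378  83.7413]
0.085 [0.4672 0.3622] [0.484  0.3611] pointer ang 3.078228130929236 selector 0.3532068122500096
0.1 [0.469  0.3617] [0.4849 0.3607] pointer ang 3.0782281309292343 selector 0.3532068122500114
angle centre->pointer -3.1185656154908687
```

arm_command([
  {"delta_rot": [0, 0, 0], "slide": [0.82, -0.07, 0], "jaw": 0},
  {"delta_rot": [0, 0, 0], "slide": [0.82, -0.07, 0], "jaw": 0},
  {"delta_rot": [0, 0, 0], "slide": [0.82, -0.07, 0], "jaw": 0},
  {"delta_rot": [0, 0, 0], "slide": [0.82, -0.07, 0], "jaw": 0},
  {"delta_rot": [0, 0, -0.33], "slide": [0, 0, 0], "jaw": 0},
  {"delta_rot": [0, 0, -0.33], "slide": [0, 0, 0], "jaw": 0},
  {"delta_rot": [0, 0, -0.33], "slide": [0, 0, 0], "jaw": 0},
  {"delta_rot": [0, 0, -0.33], "slide": [0, 0, 0], "jaw": 0},
  {"delta_rot": [0, 0, -0.33], "slide": [0, 0, 0], "jaw": 0},
  {"delta_rot": [0, 0, -0.33], "slide": [0, 0, 0], "jaw": 0},
  {"delta_rot": [0, 0, -0.33], "slide": [0, 0, 0], "jaw": 0},
  {"delta_rot": [0, 0, -0.33], "slide": [0, 0, 0], "jaw": 0},
])

```text
clock: 22.95
tool_pos: [0.494, 0.3608, 0.2487]
tool_rot: [[-0.974, 0.227, -0.0], [0.227, 0.974, 0.0], [0.0, 0.0, -1.0]]
force: [-0.3, -0.2, -0.5]
width: 0.0855
grip_force: 0.0
```

arm_command([
  {"delta_rot": [0, 0, -0.33], "slide": [0, 0, 0], "jaw": 0},
  {"delta_rot": [0, 0, 0], "slide": [0, 0, 1], "jaw": 0},
  {"delta_rot": [0, 0, 0], "slide": [0, 0, 1], "jaw": 0},
  {"delta_rot": [0, 0, 0], "slide": [0, 0, 1], "jaw": 0},
  {"delta_rot": [0, 0, 0], "slide": [0, 0, 0], "jaw": 0},
])

```text
clock: 23.58
tool_pos: [0.4934, 0.3602, 0.1723]
tool_rot: [[-0.998, 0.069, -0.003], [0.069, 0.998, -0.001], [0.002, -0.001, -1.0]]
force: [-0.5, 0.7, 0.6]
width: 0.085
grip_force: 0.0
```

Run:
```python
from h import *
o=get_obs();R=o["tool_rot"];print(o["tool_pos"],np.arctan2(R[1][0],R[0][0]),o["joint_pos"],o["clock"])
p=optics.capture("wrist")
print([(np.round(d["at"],1).tolist(),round(d["confidence"],2),atz(p,d["at"],.085)) for d in optics.landmark_of("selector_grip",p)][:2])
print("axis px at z .055,.085",proj(p,[.4932,.3615,.055]),proj(p,[.4932,.3615,.085]))
cv2.imwrite("pics/g.png",p["pixels"])
```

```text
[0.4934 0.3602 0.1723] 3.0726997341666666 [-0.0894  0.6216 -0.8202  1.7025  0.5124  1.0489  0.421 ] 23.575
[([278.1, 231.5], 0.92, array([0.4942, 0.3597, 0.085 ]))]
axis px at z .055,.085 [280.7489 214.329 ] [281.0303 229.6738]
```

View pics/g.png

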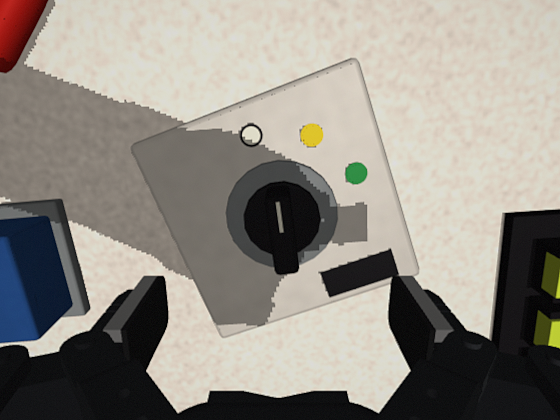

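Pointer line is from (281,232) to (278,200), so the bar is nearly aligned with the jaws. Descend and grip.

arm_command([
  {"delta_rot": [0, 0, 0], "slide": [0, 0.04, 0.7], "jaw": 0},
  {"delta_rot": [0, 0, 0], "slide": [0, 0, 0.7], "jaw": 0},
  {"delta_rot": [0, 0, 0], "slide": [0, 0, 0.7], "jaw": 0},
  {"delta_rot": [0, 0, 0], "slide": [0, 0, 0.5], "jaw": 0},
  {"delta_rot": [0, 0, 0], "slide": [0, 0, 0.4], "jaw": 0},
  {"delta_rot": [0, 0, 0], "slide": [0, 0, 0], "jaw": 0},
])

```text
clock: 24.42
tool_pos: [0.4939, 0.361, 0.098]
tool_rot: [[-0.998, 0.069, -0.001], [0.069, 0.998, -0.0], [0.001, -0.0, -1.0]]
force: [0.3, 0.2, -0.3]
width: 0.0857
grip_force: 0.0
```

arm_command([
  {"delta_rot": [0, 0, 0], "slide": [0, 0, 0], "jaw": 0.6},
  {"delta_rot": [0, 0, 0], "slide": [0, 0, 0], "jaw": 0.75},
  {"delta_rot": [0, 0, 0], "slide": [0, 0, 0], "jaw": 1},
  {"delta_rot": [0, 0, 0], "slide": [0, 0, 0], "jaw": 1},
  {"delta_rot": [0, 0, 0], "slide": [0, 0, 0], "jaw": 1},
  {"delta_rot": [0, 0, 0], "slide": [0, 0, 0], "jaw": 1},
], squeeze=30)

```text
clock: 25.18
tool_pos: [0.4946, 0.362, 0.0992]
tool_rot: [[-0.998, 0.069, 0.001], [0.069, 0.998, 0.002], [-0.001, 0.002, -1.0]]
force: [3.4, 5.0, 0.3]
width: 0.0132
grip_force: 35.7
```

arm_command([
  {"delta_rot": [0, 0, 0], "slide": [0, 0, 0], "jaw": 1},
  {"delta_rot": [0, 0, 0.2], "slide": [0, 0, 0], "jaw": 1},
  {"delta_rot": [0, 0, 0.2], "slide": [0, 0, 0], "jaw": 1},
  {"delta_rot": [0, 0, 0.2], "slide": [0, 0, 0], "jaw": 1},
  {"delta_rot": [0, 0, 0.2], "slide": [0, 0, 0], "jaw": 1},
  {"delta_rot": [0, 0, 0.2], "slide": [0, 0, 0], "jaw": 1},
  {"delta_rot": [0, 0, 0.2], "slide": [0, 0, 0], "jaw": 1},
  {"delta_rot": [0, 0, 0.2], "slide": [0, 0, 0], "jaw": 1},
  {"delta_rot": [0, 0, 0.2], "slide": [0, 0, 0], "jaw": 1},
  {"delta_rot": [0, 0, 0.2], "slide": [0, 0, 0], "jaw": 1},
  {"delta_rot": [0, 0, 0.2], "slide": [0, 0, 0], "jaw": 1},
  {"delta_rot": [0, 0, 0.08], "slide": [0, 0, 0], "jaw": 1},
], squeeze=60)

```text
clock: 26.68
tool_pos: [0.4935, 0.3605, 0.0992]
tool_rot: [[-0.443, 0.896, -0.001], [0.896, 0.443, -0.002], [-0.001, -0.002, -1.0]]
force: [-8.7, -9.1, 14.3]
width: 0.0129
grip_force: 64.4
```

arm_command([
  {"delta_rot": [0, 0, 0], "slide": [0, 0, 0], "jaw": 1},
  {"delta_rot": [0, 0, 0], "slide": [0, 0, 0], "jaw": 1},
  {"delta_rot": [0, 0, 0], "slide": [0, 0, 0], "jaw": 1},
])

```text
clock: 27.05
tool_pos: [0.4935, 0.3605, 0.0992]
tool_rot: [[-0.445, 0.895, -0.001], [0.895, 0.445, -0.002], [-0.001, -0.002, -1.0]]
force: [-9.0, -7.7, 15.6]
width: 0.013
grip_force: 64.4
```

Run:
```python
from h import *
o=get_obs();R=o["tool_rot"];y=np.arctan2(R[1][0],R[0][0]);print(y,"sel",np.pi+.29-y,o["force"],o["wrist_torque"],o["width"],o["tool_pos"])
```

```text
2.032242149247706 sel 1.3993505043420873 [-9.0102 -7.7248 15.6351] [-1.7656  2.0615 -0.0513] 0.012978335006901503 [0.4935 0.3605 0.0992]
```

arm_command([
  {"delta_rot": [0, 0, 0], "slide": [0, 0, 0], "jaw": 0.5},
  {"delta_rot": [0, 0, 0], "slide": [0, 0, 0], "jaw": 0.3},
  {"delta_rot": [0, 0, 0], "slide": [0, 0, 0], "jaw": 0.3},
  {"delta_rot": [0, 0, 0], "slide": [0, 0, 0], "jaw": 0.3},
  {"delta_rot": [0, 0, 0], "slide": [0, 0, -0.4], "jaw": 0.3},
  {"delta_rot": [0, 0, 0], "slide": [0, 0, -0.8], "jaw": 0.3},
  {"delta_rot": [0, 0, 0], "slide": [0, 0, -1], "jaw": 0.3},
  {"delta_rot": [0, 0, 0], "slide": [0, 0, -1], "jaw": 0.3},
  {"delta_rot": [0, 0, 0], "slide": [0, 0, -1], "jaw": 0.3},
  {"delta_rot": [0, 0, 0], "slide": [0, 0, -1], "jaw": 0.3},
  {"delta_rot": [0, 0, 0], "slide": [0, 0, 0], "jaw": 0.3},
])

```text
clock: 28.42
tool_pos: [0.4947, 0.3618, 0.232]
tool_rot: [[-0.445, 0.895, 0.004], [0.895, 0.445, 0.002], [0.0, 0.004, -1.0]]
force: [-0.7, -0.1, -0.5]
width: 0.0597
grip_force: 0.0
```

Run:
```python
from h import *
p=optics.capture("wrist");q=optics.capture("top");s=optics.capture("scene")
print(get_obs()["force"],get_obs()["tool_pos"])
try:print(lime(q,.095))
except Exception:print("no lime")
print([np.round(d["at"],1) for d in optics.landmark_of("transformer",s)][:2],"pads",[np.round(d["at"],1) for d in optics.landmark_of("pads",s)][:2])
a=cv2.resize(p["pixels"],(448,336));b=cv2.resize(q["pixels"][150:270,190:310],(336,336),interpolation=cv2.INTER_CUBIC)
cv2.imwrite("pics/i.png",np.hstack([a,b]))
```

```text
[-1.2725 -0.0048 -0.2435] [0.494  0.3609 0.2289]
(array([ 0.0842, -0.0013]), np.float64(-0.01628711820523643), array([252.4559, 205.3339]), np.int32(590))
[array([166.4, 248.4]), array([289.6, 212.5])] pads [array([300.2, 200. ]), array([148.7, 239.4])]
```

View pics/i.png

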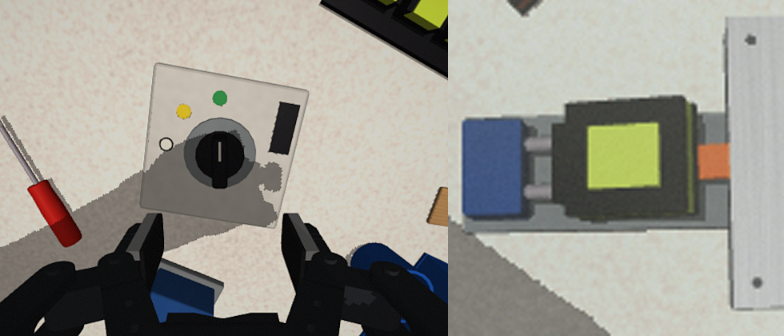

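Pointer points at green: (220,150) towards (220,98). One numeric check that the head is still home: how far its edge has moved against its starting position.

Run:
```python
from h import *
import pickle
P,_=pickle.load(open("m.pkl","rb"));a=P["top"];b=optics.capture("top")
def w(r):
    c,s=np.cos(.26),np.sin(.26);X=r[0]*c+r[2]*s;Z=.07-r[0]*s+r[2]*c
    return [O[0]+X*np.cos(YF)-r[1]*np.sin(YF),O[1]+X*np.sin(YF)+r[1]*np.cos(YF),Z]
e=[proj(b,w([x+.012,0,.044])) for x in(.118,.124,.126)];print("expected left edge col: out, .124, home",e)
for n,p in(("start",a),("now",b)):
    g=p["pixels"].astype(float).mean(2);r=[]
    for row in(193,194,195,204,205,206,207,208):
        s=g[row,222:240];hi,lo=s[:6].max(),s.min()
        i=np.argmax(s<(hi+lo)/2) if True else 0
        j=[k for k in range(3,18) if s[k]<75 and s[k-1]>=75]
        r.append(round(222+j[-1]-1+(s[j[-1]-1]-75)/(s[j[-1]-1]-s[j[-1]]),2) if j else None)
    print(n,r);print(g[206,218:246].astype(int))
```

```text
expected left edge col: out, .124, home [array([229.5279, 207.3923]), array([227.0325, 207.5284]), array([226.2024, 207.5737])]
start [None, np.float64(229.8), np.float64(229.85), np.float64(229.13), np.float64(229.08), np.float64(230.11), np.float64(230.16), np.float64(230.08)]
[ 58  71  73 112 108 112 113 112 112 111 112 110  77  56  58  56  56  54
  56  52  53  50  54  54  77  79 112 117]
now [np.float64(231.68), np.float64(227.38), np.float64(226.79), np.float64(226.32), np.float64(226.41), np.float64(226.74), np.float64(226.77), np.float64(226.78)]
[ 59  79  82 124 123 125 128 122 119  59  62  59  57  61  59  61  61  55
  62  57  61  85 158 160 159 163 159 159]
```

```bash
python3 -c "
from plant import manip
print(manip.finish_job())"
```

```text
the job is handed in; nothing more can be done
None
```

The transformer is on the orange rest, square and centred, with the contact head pushed home. The selector is at about 1.40 rad, on the green mark, and the job was handed in after about 29 s of robot time; no verdict came back.

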